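Shelve the books by height in the sliding desk rack

TASK

Put the four hardback books into the wooden desk book rack in order of height, the tallest next to the rack's fixed end and the shortest next to its sliding end, each standing upright with its spine facing out, level with the front edge of the rack's base. Then slide the bookend up against them until the row is snug with no gaps, and let go. Leave the mug, the stapler and the pen pot where they are.

Things in the scene. Friction and masses are not known exactly. Their poses are not given: they have to be found in the camera images.
- book_blue: dark blue, the tallest hardback book standing upright, 168 mm high, 108 mm deep (spine to page edge), 30 mm thick, 0.2 to 0.4 kg; banded spine, white page edges. Origin: foot of the spine, mid-thickness. x runs from the spine to the page edge (book's middle at x = +54 mm), y across the thickness, z up. Rigid; stays shut. Grip it across the thickness from above
- book_green: dark green hardback book standing upright, 148 mm high, 95 mm deep (spine to page edge), 34 mm thick; banded spine, white page edges. Origin: foot of the spine, mid-thickness. x runs from the spine to the page edge (book's middle at x = +47.5 mm), y across the thickness, z up. Rigid; stays shut. Grip it across the thickness from above
- book_red: dark red hardback book standing upright, 128 mm high, 82 mm deep (spine to page edge), 26 mm thick; banded spine, white page edges. Origin: foot of the spine, mid-thickness. x runs from the spine to the page edge (book's middle at x = +41 mm), y across the thickness, z up. Rigid; stays shut. Grip it across the thickness from above
- book_ochre: ochre yellow, the shortest hardback book standing upright, 106 mm high, 70 mm deep (spine to page edge), 28 mm thick; banded spine, white page edges. Origin: foot of the spine, mid-thickness. x runs from the spine to the page edge (book's middle at x = +35 mm), y across the thickness, z up. Rigid; stays shut. Grip it across the thickness from above
- book_rack: dark wooden desk rack, fixed to the desk. Origin: on the desk under the middle of its base; x from front edge to back, y along the row to the fixed end, z up. Base 130 mm deep (front edge x = -65), top 16 mm above the desk, y = -215 to +189 mm. Fixed end: arched panel 110 mm wide, 14 thick, peak 165 mm above the desk, inner face y = +165 mm; the sliding end is at -y. Open at front, back and top
- bookend (a joint): travel of the sliding bookend along the rack's +y, in m, 0 (open) to 0.26: its inner face is at rack y = -0.155 + this value. About 1.5 N of friction; stays where it is left. The four books are together 118 mm thick, so the row is snug at 0.202
- bookend_top (a point): peak of the sliding bookend (the end at the robot's right, with a low foot and brass knobs on its outer side: arched panel 110 mm wide, 14 mm thick, peak 165 mm above the desk) at mid-thickness, 7 mm behind its inner face; axes are the rack's. It can be pinched at the peak from above, across its thickness, with the fingertips passing over the shortest book
- mug: small white mug, bystander, 62 x 89 x 52 mm with its handle; origin under it
- stapler: dark red stapler lying on the desk, bystander, 140 x 36 x 48 mm; origin under its middle
- pen_pot: dark grey pot full of pens, bystander, about 100 mm across, 152 mm high; origin under its middle

How it is judged (in metres and radians):
At the end, for the whole second after the job is handed in: From the fixed end: blue, green, red, ochre, upright on the base (within 0.1 rad), spines out and within 14 mm of its front edge, each within 12 mm of its place in the closed row; bookend within 10 mm of snug (joint above 0.192); all released and at rest; bystanders not moved over 25 mm or tipped (x of book_blue in the frame of book_rack between -0.079 and -0.051 m and y of book_blue in the frame of book_rack between 0.138 and 0.158 m and z of book_blue in the frame of book_rack between 0.01 and 0.022 m and angle between each of book_blue, book_green, book_red, book_ochre's own z axis and vertical below 0.1 rad and linear speed of each of book_blue, book_green, book_red, book_ochre below 0.02 m/s and angular speed of each of book_blue, book_green, book_red, book_ochre below 0.2 rad/s and x of book_green in the frame of book_rack between -0.079 and -0.051 m and y of book_green in the frame of book_rack between 0.106 and 0.126 m and z of book_green in the frame of book_rack between 0.01 and 0.022 m and x of book_red in the frame of book_rack between -0.079 and -0.051 m and y of book_red in the frame of book_rack between 0.076 and 0.096 m and z of book_red in the frame of book_rack between 0.01 and 0.022 m and x of book_ochre in the frame of book_rack between -0.079 and -0.051 m and y of book_ochre in the frame of book_rack between 0.049 and 0.069 m and z of book_ochre in the frame of book_rack between 0.01 and 0.022 m and value of joint bookend above 0.192 m); the robot touches nothing.
It fails at once if the mug is pushed more than 25 mm or tipped (distance of mug from where it was at the start of the episode above 0.025 m or angle between mug's own z axis and vertical above 0.35 rad).
It fails at once if the stapler is pushed more than 25 mm or tipped (distance of stapler from where it was at the start of the episode above 0.025 m or angle between stapler's own z axis and vertical above 0.35 rad).
It fails at once if the pen pot is pushed more than 25 mm or tipped (distance of pen_pot from where it was at the start of the episode above 0.025 m or angle between pen_pot's own z axis and vertical above 0.35 rad).
It also fails if it takes over 115 s, if anything falls off the work surface, if the arm or the gripper's body presses on something with over 40 N, if the wrist force passes 120 N, or if a joint passes its speed limit or range.

ROBOT

A 6-joint arm with a two-finger parallel gripper is mounted at the origin on the work surface; the furniture and walls round the work are solid. World frame = base frame: x ahead of the robot, y to its left, z up, the work surface at z = 0. Lengths are in m, angles in degrees, forces in N, time in s.
With the tool pointing down it reaches from about 0.375 to 0.9 m from the base axis. Payload 3.1 kg.
Tool frame: the origin (TCP) lies midway between the tips of the shut fingers; the grasp point (between the pads) lies 19 mm behind it; z points along the fingers, y is the line along which they close (so a half turn about z gives the same grasp; the last joint's range is limited). The gripper opens to 87 mm and grips with 3 to 60 N. Pads are 19 mm wide; open, the fingers measure 117 mm over their backs; the gripper's body (75 mm by 190 mm) begins 51 mm behind the grasp point.
Start: joints at [56.408, 30.224, 82.088, -0, 67.689, -10.227], TCP at [0.248, 0.574, 0.223] pointing down, gripper open.
Joint ranges: [-176.69, 176.69], [-43.24, 126.21], [12.49, 139.97], [-82, 262], [0, 151.66], [-163.58, 163.58]. Speed limits (degrees/s): [159.86, 159.86, 180, 180, 180, 180].

INTERFACE

Orientations are given as a 3x3 rotation matrix whose columns are the frame's x, y, z axes.
In Python, from rig import bot, capture gives the robot as it stands.
- The arm moves only by the tool handwheel, called after ">>>" as name(argument=value, ...) on one line, values as JSON. Schema: {"type":"object","properties":{"motion":{"type":"array","items":{"type":"number"},"minItems":7,"maxItems":140},"only":{"type":"string"},"quiet":{"type":"boolean"},"lines":{"type":"string"}},"required":["motion"],"additionalProperties":false}. motion is one flat list of numbers that holds 1 to 20 rows one after another, with no inner brackets; each row has 7 numbers: dx, dy, dz in normalised numbers (1 is 0.75 m), then a rotation vector rx, ry, rz in shares of 180 degrees (1.0 is 180 degrees), then the opening from 0.0 (shut) to 1.0 (fully open); each row is the pose to reach, as a shift and turn from the pose commanded when the call began, along the tool's axes at that moment; what a row does not reach only later rows make up. A row lasts 1/10 s, in which the tool goes at most 0.05 m and 8.59 degrees, less where a joint would pass 70% of its speed; a pose out of reach is approached as far as the arm can. The fingers move at their own pace and stop on an object; the grip force is fixed at half the most. Time passes only in rows, so rows that do not move let the fingers close. The tool returns the time, the measured TCP pose, the force, the opening and the grip force at its end. only (a regular expression) keeps the lines of the reply that match it, lines (a string "A,B") keeps lines A to B, and quiet returns only ok. Input that does not fit is refused with a message, and nothing moves.
- bot.read_state(): the state, without advancing time (a new reading comes with each control period).
- capture(name): name is "scene" or "top" or "wrist"; returns a dict with "color" (480x640x3 uint8, red, green, blue), "K" (3x3 intrinsics, pixels), "D" ([k1, k2, p1, p2, k3] as OpenCV has them; the pictures are not rectified), "view" (4x4, takes a point from world to camera coordinates); the wrist camera has in their place "mount" (4x4, takes a point from camera to tool coordinates, whose origin is the TCP and whose axes are the flange's). Camera axes: x right, y up, looking along -z (the intrinsics and any distortion apply to the point x, -y, -z); pixel columns grow to the right and rows downward; lengths in m; the calibration is good to about 2 mm. A picture is of the moment at which its call begins: read the wrist's pose just before it. There is no depth.
- bot.hand_in(): hands the job in; it is judged then, once.
The state is a dict: "time_s": time; "joint_positions": joint angles; "qvel": joint speeds; "tau": joint torques, N m; "position": TCP position; "tcp_rot": TCP orientation; "force": force on the tool from outside, world axes, zero at the start; "moment": the same for the moment, N m; "opening": opening from 0.0 (shut) to 1.0 (fully open); "grasp_force": force on a finger pad.
Only numpy, scipy, OpenCV 4.12 (cv2) and the standard library are available. Lean on these libraries where they do the work, as an engineer would, in place of code of your own. Each camera call takes 0.05 s, during which the arm holds its last target. There are 200 camera calls.

## Working session

There is one attempt and no reset: what is moved stays moved. The work goes in short steps, Python scripts to look and compute and a tool call to move; the robot and the scene stay as the last step left them, time stands still between calls to the robot, and variables do not carry over. Pictures are saved under pics/ and viewed, at most 14 in all, crops included, and the job is handed in when it is done.

```bash
ls; mkdir -p pics; cat > h.py <<'E'
import numpy as np, cv2
from rig import bot, capture
def snap(n,f):
    s=bot.read_state(); c=capture(n); cv2.imwrite('pics/'+f+'.png',cv2.cvtColor(c['color'],cv2.COLOR_RGB2BGR))
    V=np.array(c['view']) if 'view' in c else None
    if V is None:
        T=np.eye(4);T[:3,:3]=s['tcp_rot'];T[:3,3]=s['position']
        V=np.linalg.inv(T@np.array(c['mount']))
    np.savez('pics/'+f+'.npz',img=c['color'],K=c['K'],D=c['D'],V=V)
def ray(f,px):
    d=np.load('pics/'+f+'.npz'); u=cv2.undistortPoints(np.array(px,float).reshape(-1,1,2),d['K'],d['D'])[:,0]
    r=np.c_[u[:,0],-u[:,1],-np.ones(len(u))]; C=np.linalg.inv(d['V'])
    return C[:3,3], r@C[:3,:3].T
def onz(f,px,z):
    o,r=ray(f,px); z=np.broadcast_to(z,len(r)); return o+r*((z-o[2])/r[:,2])[:,None]
def proj(f,P):
    d=np.load('pics/'+f+'.npz');P=np.array(P,float);p=P@d['V'][:3,:3].T+d['V'][:3,3]
    q=p*[1,-1,-1]
    return cv2.projectPoints(q,np.zeros(3),np.zeros(3),d['K'],d['D'])[0][:,0]
E
python3 - <<'E'
from h import *
for n in('scene','top','wrist'): snap(n,n+'0')
s=bot.read_state(); print({k:np.round(v,3).tolist() for k,v in s.items()})
for n in('scene','top'): print(np.linalg.inv(np.load(f'pics/{n}0.npz')['V']).round(3))
E
```

```text
pics
{'time_s': 0.15, 'joint_positions': [56.408, 30.268, 82.138, -0.002, 67.689, -10.227], 'qvel': [-0.02, -0.162, -0.123, -0.057, -0.004, 0.034], 'tau': [0.0, -44.043, -17.684, 0.063, 0.055, -0.0], 'position': [0.248, 0.573, 0.222], 'tcp_rot': [[-0.918, 0.397, -0.001], [0.397, 0.918, -0.001], [0.0, -0.002, -1.0]], 'force': [-0.471, 0.154, 0.058], 'moment': [-0.025, 0.028, 0.058], 'grasp_force': 0.0, 'opening': 1.001}
[[-0.998 -0.034  0.047  0.63 ]
 [ 0.057 -0.725  0.686  1.152]
 [ 0.011  0.688  0.726  1.301]
 [ 0.     0.     0.     1.   ]]
[[-3.230e-01  8.700e-01 -3.730e-01  1.180e-01]
 [-9.460e-01 -2.970e-01  1.260e-01  1.660e-01]
 [-1.000e-03  3.940e-01  9.190e-01  1.182e+00]
 [ 0.000e+00  0.000e+00  0.000e+00  1.000e+00]]
```

View pics/scene0.png

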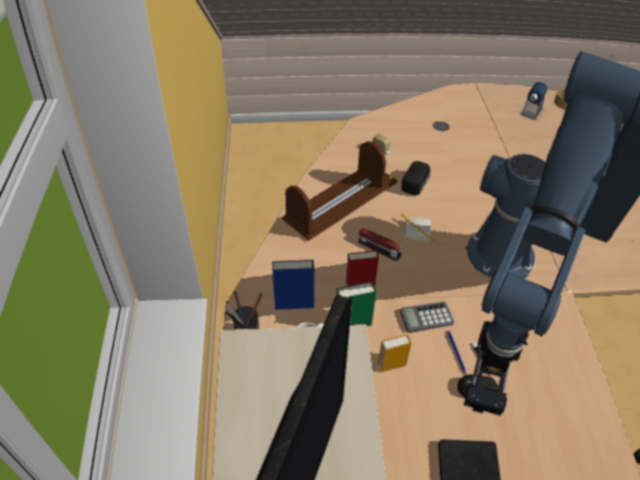

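View pics/top0.png

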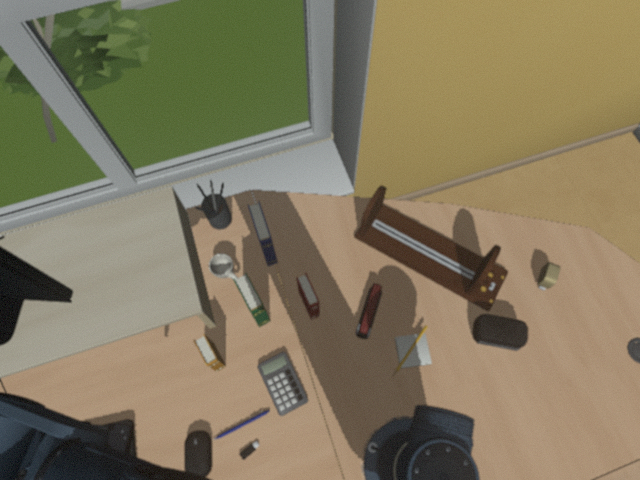

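```bash
python3 - <<'E'
import cv2
a=cv2.imread('pics/top0.png'); cv2.imwrite('pics/c1.png',cv2.resize(a[180:380,180:340],None,fx=3,fy=3,interpolation=2)) 
cv2.imwrite('pics/c2.png',cv2.resize(a[170:320,340:520],None,fx=4,fy=4,interpolation=2))
E
```

```text
(no output)
```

View pics/c1.png

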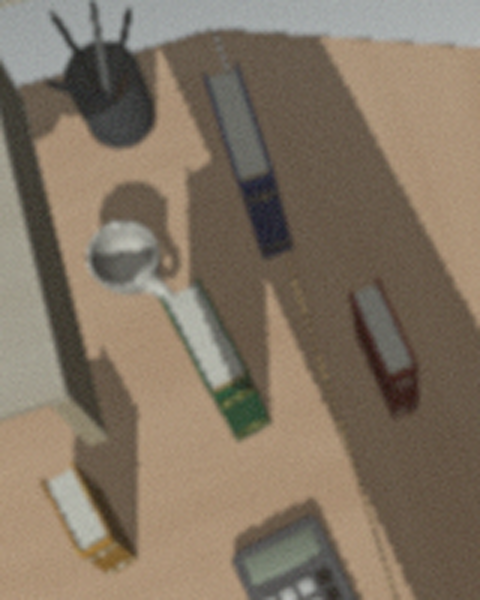

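View pics/c2.png

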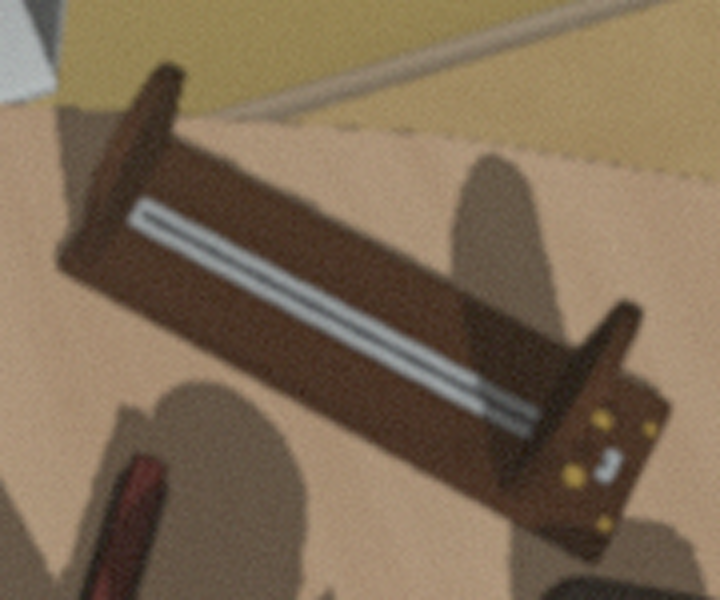

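```bash
python3 - <<'E'
from h import *
B=dict(blue=([(206,76),(237,68),(273,177),(244,182)],.168),green=([(165,297),(195,284),(247,374),(214,392)],.148),red=([(350,291),(380,280),(416,370),(386,382)],.128),ochre=([(42,480),(74,466),(108,538),(80,552)],.106))
for k,(c,z) in B.items():
    P=onz('top0',np.array(c)/3+[180,180],z)[:,:2]
    sp=(P[2]+P[3])/2; pg=(P[0]+P[1])/2; d=pg-sp
    print(k,sp.round(3),pg.round(3),'len',np.linalg.norm(d).round(3),'yaw',np.degrees(np.arctan2(d[1],d[0])).round(1),'th',np.linalg.norm(P[1]-P[0]).round(3),np.linalg.norm(P[2]-P[3]).round(3),'r',np.linalg.norm((sp+pg)/2).round(3))
P=onz('top0',np.array([(62,262),(597,562),(668,408)])/4+[340,170],.016)[:,:2]
print(P.round(3),np.linalg.norm(P[0]-P[1]),np.linalg.norm(P[2]-P[1]),np.degrees(np.arctan2(*(P[0]-P[1])))) 
M=onz('top0',np.array([(123,245),(178,270),(160,290)])/3+[180,180],.05);print(M.round(3))
# peaks
print(onz('top0',np.array([(172,70),(633,308)])/4+[340,170],.165).round(3))
E
```

```text
blue [0.573 0.155] [0.675 0.157] len 0.102 yaw 1.2 th 0.026 0.023 r 0.643
green [0.428 0.221] [0.511 0.238] len 0.086 yaw 11.7 th 0.025 0.028 r 0.523
red [0.396 0.096] [0.476 0.099] len 0.079 yaw 2.7 th 0.025 0.025 r 0.447
ochre [0.352 0.355] [0.414 0.369] len 0.064 yaw 12.3 th 0.026 0.023 r 0.527
[[ 0.575 -0.082]
 [ 0.267 -0.334]
 [ 0.346 -0.426]] 0.3977315238432971 0.12128199294209156 50.746836605951465
[[0.605 0.281 0.05 ]
 [0.567 0.242 0.05 ]
 [0.555 0.261 0.05 ]]
[[ 0.617 -0.161  0.165]
 [ 0.379 -0.36   0.165]]
```

```bash
python3 - <<'E'
import cv2
a=cv2.imread('pics/scene0.png'); cv2.imwrite('pics/c3.png',cv2.resize(a[130:250,270:410],None,fx=5,fy=5,interpolation=2)) 
cv2.imwrite('pics/c4.png',cv2.resize(a[235:385,220:420],None,fx=4,fy=4,interpolation=2)) 
E
```

```text
(no output)
```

View pics/c3.png

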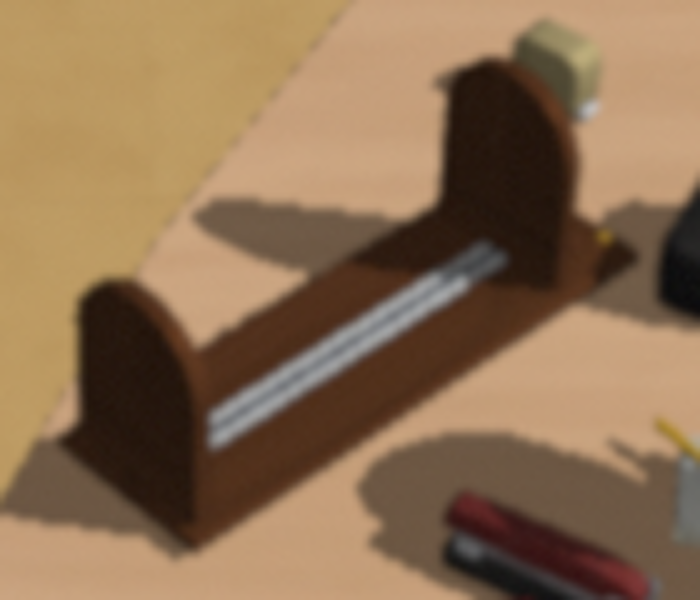

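View pics/c4.png

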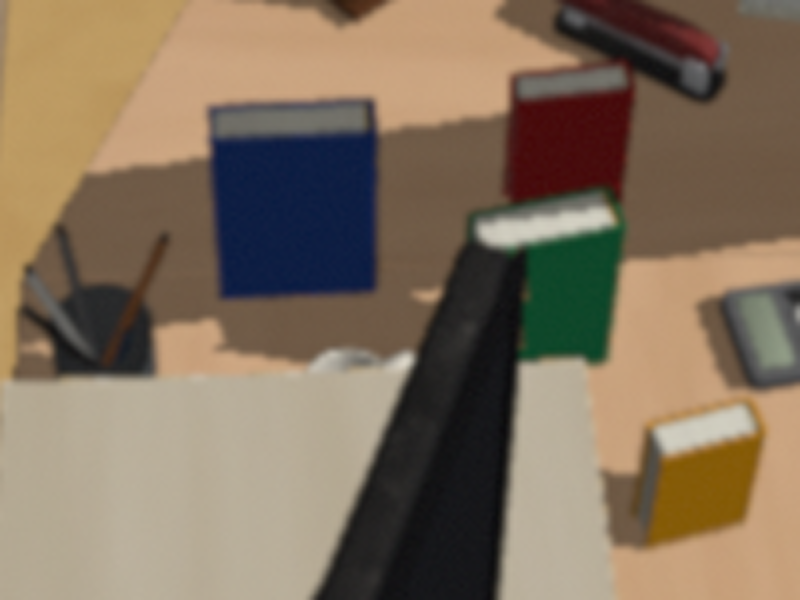

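```bash
python3 - <<'E'
from h import *
def tri(pt,ps):
    o1,r1=ray('top0',[pt]);o2,r2=ray('scene0',[ps]);r1=r1[0];r2=r2[0]
    A=np.c_[r1,-r2];t=np.linalg.lstsq(A,o2-o1,rcond=None)[0]
    p,q=o1+t[0]*r1,o2+t[1]*r2; return ((p+q)/2).round(3),np.linalg.norm(p-q).round(4)
c1=lambda x,y:(x/3+180,y/3+180);c2=lambda x,y:(x/4+340,y/4+170);c3=lambda x,y:(x/5+270,y/5+130);c4=lambda x,y:(x/4+220,y/4+235)
print('fixpeak',tri(c2(172,70),c3(120,282)),'slidepeak',tri(c2(633,308),c3(500,62)))
print('rackFL',tri(c2(62,262),c3(195,537)),'FR',tri(c2(597,562),c3(635,258)))
print('shelf corner',tri(c1(65,402),c4(585,358)),'monitor',tri((72,293),c4(500,240)))
print('scene plane', onz('scene0',[c3(195,537),c3(635,255),c3(62,440)],.016).round(3))
D=dict(blue=([(210,108),(372,100),(376,131),(213,137)],.168),green=([(472,216),(612,190),(622,224),(0,0)],.148),red=([(513,76),(630,64),(632,92),(513,101)],.128),ochre=([(650,428),(757,404),(763,432),(655,460)],.106))
for k,(c,z) in D.items():
    P=onz('scene0',[c4(*q) for q in c],z)[:,:2]; d=P[0]-P[1]
    print(k,P.round(3).tolist(),'L',np.linalg.norm(d).round(3),'yaw',np.degrees(np.arctan2(d[1],d[0])).round(1),'c',((P[0]+P[1]+P[2]+P[3])/4).round(3))
E
```

```text
fixpeak (array([ 0.62 , -0.163,  0.15 ]), np.float64(0.0079)) slidepeak (array([ 0.375, -0.359,  0.158]), np.float64(0.0134))
rackFL (array([ 0.577, -0.083,  0.012]), np.float64(0.0004)) FR (array([ 0.269, -0.341, -0.001]), np.float64(0.0002))
shelf corner (array([0.457, 0.342, 0.148]), np.float64(0.007)) monitor (array([0.504, 0.486, 0.425]), np.float64(0.0691))
scene plane [[ 0.577 -0.079  0.016]
 [ 0.273 -0.325  0.016]
 [ 0.656 -0.166  0.016]]
blue [[0.68, 0.149], [0.577, 0.147], [0.576, 0.173], [0.678, 0.173]] L 0.103 yaw 1.1 c [0.628 0.161]
green [[0.519, 0.229], [0.429, 0.212], [0.426, 0.24], [0.823, 0.027]] L 0.091 yaw 10.4 c [0.549 0.177]
red [[0.48, 0.095], [0.4, 0.088], [0.402, 0.113], [0.482, 0.117]] L 0.08 yaw 5.1 c [0.441 0.103]
ochre [[0.42, 0.364], [0.352, 0.351], [0.352, 0.371], [0.42, 0.387]] L 0.069 yaw 11.3 c [0.386 0.368]
```

```bash
cat >> h.py <<'E'
UX=np.array([.631,-.776,0]);UY=np.array([.776,.631,0]);O=np.array([.473,-.247,0])
def go(*T):
    """T: (x,y,z,toolx_yaw) waypoints -> shift in present tool axes"""
    s=bot.read_state(); R=np.array(s['tcp_rot']); p=np.array(s['position'])
    y0=np.degrees(np.arctan2(R[1,0],R[0,0]))
    for x,y,z,w in T:
        d=R.T@(np.array([x,y,z])-p); print(d.round(3),'rz',round(-((w-y0+180)%360-180),1),'dist',np.linalg.norm(d).round(3))
E
python3 - <<'E'
from h import *
go((.36,.25,.32,181),(.626,.16,.30,181),(.626,.16,.12,181))
E
```

```text
[-0.231 -0.252 -0.098] rz -24.4 dist 0.356
[-0.511 -0.229 -0.078] rz -24.4 dist 0.566
[-0.511 -0.229  0.102] rz -24.4 dist 0.57
```

The manual's scale: shifts go in shares of 0.75 m and turns go in shares of 180 degrees. Converting my numbers, -0.511 m / 0.75 = -0.6813, -0.252 m / 0.75 = -0.336, -24.4 degrees / 180 = -0.1356.

>>> handwheel(motion=[-0.308, -0.336, -0.1307, 0, 0, -0.1356, 1, -0.308, -0.336, -0.1307, 0, 0, -0.1356, 1, -0.308, -0.336, -0.1307, 0, 0, -0.1356, 1, -0.308, -0.336, -0.1307, 0, 0, -0.1356, 1, -0.308, -0.336, -0.1307, 0, 0, -0.1356, 1, -0.308, -0.336, -0.1307, 0, 0, -0.1356, 1, -0.308, -0.336, -0.1307, 0, 0, -0.1356, 1, -0.308, -0.336, -0.1307, 0, 0, -0.1356, 1, -0.6813, -0.3053, -0.104, 0, 0, -0.1356, 1, -0.6813, -0.3053, -0.104, 0, 0, -0.1356, 1, -0.6813, -0.3053, -0.104, 0, 0, -0.1356, 1, -0.6813, -0.3053, -0.104, 0, 0, -0.1356, 1, -0.6813, -0.3053, -0.104, 0, 0, -0.1356, 1, -0.6813, -0.3053, -0.104, 0, 0, -0.1356, 1, -0.6813, -0.3053, -0.104, 0, 0, -0.1356, 1, -0.6813, -0.3053, -0.104, 0, 0, -0.1356, 1])

```text
time_s: 1.75
position: [0.6256, 0.1613, 0.299]
tcp_rot: [[-1.0, -0.018, -0.003], [-0.018, 1.0, 0.0], [0.003, 0.001, -1.0]]
force: [-1.0, 0.5, 0.8]
opening: 1.001
grasp_force: 0.0
```

```bash
python3 - <<'E'
from h import *
snap('wrist','w1')
go((.626,.16,.12,181))
E
```

```text
[-0.002 -0.002  0.18 ] rz 0.1 dist 0.18
```

View pics/w1.png

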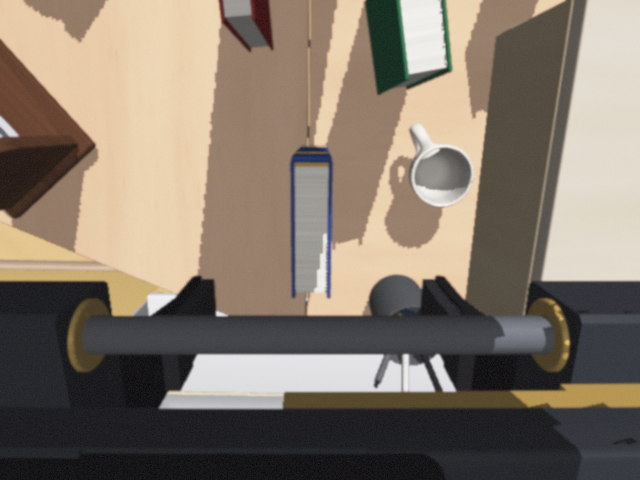

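```bash
python3 - <<'E'
from h import *
print(onz('w1',[(291,151),(331,151),(329,297),(291,297)],.168).round(4))
print('green',onz('w1',[(404,83),(449,66)],.148).round(4),'red',onz('w1',[(246,46),(270,46)],.128).round(4))
print('pot',onz('w1',[(370,300),(425,300),(398,276)],.1).round(3),onz('w1',[(380,380)],.15).round(3),'mug',onz('w1',[(412,172),(471,172),(415,128)],.05).round(3))
print('rackFL, ',onz('w1',[(94,146)],.016).round(4))
go((.626,.16,.12,181))
E
```

```text
[[0.5714 0.1418 0.168 ]
 [0.5709 0.1697 0.168 ]
 [0.6808 0.1711 0.168 ]
 [0.6814 0.1419 0.168 ]]
green [[0.5231 0.2215 0.148 ]
 [0.511  0.2527 0.148 ]] red [[0.4972 0.1055 0.128 ]
 [0.4969 0.1234 0.128 ]]
pot [[0.712 0.213 0.1  ]
 [0.711 0.265 0.1  ]
 [0.688 0.237 0.1  ]] [[0.765 0.218 0.15 ]] mug [[0.596 0.254 0.05 ]
 [0.595 0.313 0.05 ]
 [0.554 0.254 0.05 ]]
rackFL,  [[ 0.5784 -0.0766  0.016 ]]
[-0.002 -0.002  0.18 ] rz 0.1 dist 0.18
```

Scaled: 0.179 m / 0.75 = 0.2387, -0.005 m / 0.75 = -0.0067.

>>> handwheel(motion=[0, -0.0067, 0.0667, 0, 0, 0, 1, 0, -0.0067, 0.1333, 0, 0, 0, 1, 0, -0.0067, 0.1867, 0, 0, 0, 1, 0, -0.0067, 0.2267, 0, 0, 0, 1, 0, -0.0067, 0.2387, 0, 0, 0, 1, 0, -0.0067, 0.2387, 0, 0, 0, 0, 0, -0.0067, 0.2387, 0, 0, 0, 0, 0, -0.0067, 0.2387, 0, 0, 0, 0, 0, -0.0067, 0.2387, 0, 0, 0, 0, 0, -0.0067, 0.2387, 0, 0, 0, 0, 0, -0.0067, 0.2387, 0, 0, 0, 0])

```text
time_s: 2.9
position: [0.6265, 0.1558, 0.1223]
tcp_rot: [[-1.0, -0.018, 0.001], [-0.018, 1.0, 0.0], [-0.001, 0.0, -1.0]]
force: [-0.1, 1.2, -0.1]
opening: 0.539
grasp_force: 0.0
```

```bash
python3 -c "
from h import *
go((.626,.156,.34,181),(.5654,-.1577,.34,129.1))"
```

```text
[ 0.     0.    -0.218] rz 0.0 dist 0.218
[ 0.066 -0.312 -0.218] rz 51.9 dist 0.387
```

>>> handwheel(motion=[0, 0, 0, 0, 0, 0, 0, 0, 0, 0, 0, 0, 0, 0, 0, 0, 0, 0, 0, 0, 0, 0, 0, 0, 0, 0, 0, 0, 0, 0, 0, 0, 0, 0, 0, 0, 0, 0, 0, 0, 0, 0])

```text
time_s: 3.5
position: [0.6262, 0.1558, 0.1215]
tcp_rot: [[-1.0, -0.018, -0.0], [-0.018, 1.0, -0.0], [0.0, -0.0, -1.0]]
force: [-0.3, -0.3, -0.9]
opening: 0.343
grasp_force: 30.0
```

>>> handwheel(motion=[0, 0, -0.04, 0, 0, 0, 0, 0, 0, -0.0933, 0, 0, 0, 0, 0, 0, -0.1467, 0, 0, 0, 0, 0, 0, -0.2, 0, 0, 0, 0, 0, 0, -0.2533, 0, 0, 0, 0, 0, 0, -0.2907, 0, 0, 0, 0, 0.0093, -0.04, -0.2907, 0, 0, 0.0278, 0, 0.0187, -0.0933, -0.2907, 0, 0, 0.0667, 0, 0.0293, -0.1467, -0.2907, 0, 0, 0.1056, 0, 0.04, -0.2, -0.2907, 0, 0, 0.1444, 0, 0.0533, -0.2533, -0.2907, 0, 0, 0.1833, 0, 0.0667, -0.3067, -0.2907, 0, 0, 0.2222, 0, 0.08, -0.36, -0.2907, 0, 0, 0.2556, 0, 0.088, -0.3933, -0.2907, 0, 0, 0.2778, 0, 0.088, -0.416, -0.2907, 0, 0, 0.2883, 0, 0.088, -0.416, -0.2907, 0, 0, 0.2883, 0])

```text
time_s: 5.1
position: [0.5658, -0.1593, 0.3389]
tcp_rot: [[-0.629, 0.777, -0.0], [0.777, 0.629, -0.0], [0.0, -0.0, -1.0]]
force: [-0.1, 0.4, -2.5]
opening: 0.344
grasp_force: 30.0
```

```bash
python3 - <<'E'
from h import *
snap('wrist','w2')
go((.5654,-.1577,.138,129.1))
E
```

```text
[-0.    -0.001  0.201] rz 0.0 dist 0.201
```

View pics/w2.png

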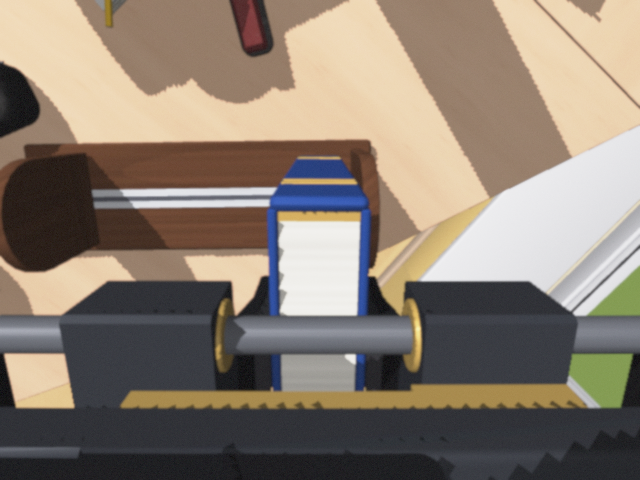

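```bash
python3 - <<'E'
from h import *
P=onz('w2',[(368,142),(27,147),(130,249),(130,146)],.016)
print(P.round(4)); d=P[0]-P[1]; print(np.linalg.norm(d),np.degrees(np.arctan2(d[1],d[0])))
for p in P: print([round(float((p-O)[:2]@u[:2]),4) for u in(UX,UY)])
E
```

```text
[[ 0.5771 -0.0816  0.016 ]
 [ 0.2739 -0.3338  0.016 ]
 [ 0.4334 -0.3632  0.016 ]
 [ 0.3667 -0.2576  0.016 ]]
0.3943688015807026 39.75129586527148
[-0.0626, 0.1851]
[-0.0583, -0.2093]
[0.0652, -0.104]
[-0.0588, -0.0891]
```

Scaled: 0.202 m / 0.75 = 0.2693, 0.201 m / 0.75 = 0.268.

>>> handwheel(motion=[-0.0027, -0.0053, 0.0533, 0, 0, 0, 0, -0.0027, -0.0053, 0.1067, 0, 0, 0, 0, -0.0027, -0.0053, 0.16, 0, 0, 0, 0, -0.0027, -0.0053, 0.2, 0, 0, 0, 0, -0.0027, -0.0053, 0.2267, 0, 0, 0, 0, -0.0027, -0.0053, 0.2467, 0, 0, 0, 0, -0.0027, -0.0053, 0.2573, 0, 0, 0, 0, -0.0027, -0.0053, 0.264, 0, 0, 0, 0, -0.0027, -0.0053, 0.268, 0, 0, 0, 0, -0.0027, -0.0053, 0.2693, 0, 0, 0, 0, -0.0027, -0.0053, 0.2693, 0, 0, 0, 0])

```text
time_s: 6.25
position: [0.5644, -0.1614, 0.1382]
tcp_rot: [[-0.631, 0.776, 0.001], [0.776, 0.631, -0.001], [-0.001, 0.001, -1.0]]
force: [-0.1, 0.1, -2.5]
opening: 0.346
grasp_force: 30.0
```

>>> handwheel(motion=[0, 0, 0, 0, 0, 0, 0.4, 0, 0, 0, 0, 0, 0, 0.44, 0, 0, 0, 0, 0, 0, 0.44])

```text
time_s: 6.55
position: [0.5645, -0.1617, 0.1383]
tcp_rot: [[-0.631, 0.776, 0.002], [0.776, 0.631, -0.001], [-0.002, 0.001, -1.0]]
force: [0.4, 0.9, -1.8]
opening: 0.426
grasp_force: 0.0
```

```bash
python3 -c "
from h import *
go((.5645,-.1615,.26,129.1),(.471,.234,.26,191),(.471,.234,.105,191))"
```

```text
[-0.     0.    -0.122] rz 0.0 dist 0.122
[ 0.366  0.177 -0.122] rz -61.9 dist 0.424
[0.366 0.177 0.033] rz -61.9 dist 0.408
```

Scaled: 0.366 m / 0.75 = 0.488, 0.177 m / 0.75 = 0.236, -61.9 degrees / 180 = -0.3439.

>>> handwheel(motion=[0, 0, -0.0267, 0, 0, 0, 0.44, 0, 0, -0.08, 0, 0, 0, 0.44, 0, 0, -0.1333, 0, 0, 0, 0.6, 0, 0, -0.1627, 0, 0, 0, 1, 0.488, 0.236, -0.2027, 0, 0, -0.3439, 1, 0.488, 0.236, -0.2027, 0, 0, -0.3439, 1, 0.488, 0.236, -0.2027, 0, 0, -0.3439, 1, 0.488, 0.236, -0.2027, 0, 0, -0.3439, 1, 0.488, 0.236, -0.2027, 0, 0, -0.3439, 1, 0.488, 0.236, -0.2027, 0, 0, -0.3439, 1, 0.488, 0.236, -0.2027, 0, 0, -0.3439, 1, 0.488, 0.236, -0.2027, 0, 0, -0.3439, 1, 0.488, 0.236, -0.2027, 0, 0, -0.3439, 1, 0.488, 0.236, -0.2027, 0, 0, -0.3439, 1])

```text
time_s: 7.95
position: [0.4699, 0.2355, 0.29]
tcp_rot: [[-0.981, -0.195, 0.001], [-0.195, 0.981, -0.0], [-0.001, -0.0, -1.0]]
force: [-0.8, -0.7, -0.4]
opening: 0.995
grasp_force: 0.0
```

```bash
python3 - <<'E'
from h import *
snap('wrist','w3'); snap('top','t3')
go((.471,.234,.105,191))
a=cv2.imread('pics/w3.png'); b=cv2.imread('pics/t3.png')[170:320,340:520]
cv2.imwrite('pics/j3.png',np.hstack([cv2.resize(a,(480,360)),cv2.resize(b,(320,267)).copy() if 0 else cv2.copyMakeBorder(cv2.resize(b,(320,267)),0,93,0,0,0)]))
E
```

```text
[-0.001  0.001  0.185] rz 0.0 dist 0.185
```

View pics/j3.png

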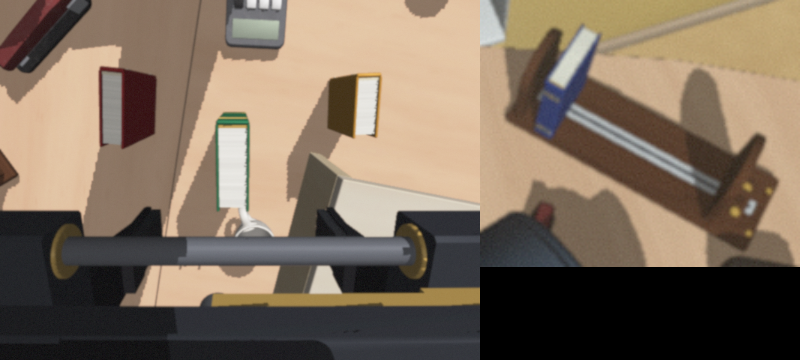

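```bash
python3 - <<'E'
from h import *
for n,c,z in(('green',[(216,119),(248,119),(247,208),(217,210)],.148),('red',[(101,71),(124,71),(122,146),(100,144)],.128),('ochre',[(361,75),(381,73),(377,136),(355,136)],.106)):
    P=onz('w3',np.array(c)*4/3,z)[:,:2];sp=(P[0]+P[1])/2;pg=(P[2]+P[3])/2;d=pg-sp
    print(n,((sp+pg)/2).round(4),sp.round(4),'L',np.linalg.norm(d).round(3),'yaw',np.degrees(np.arctan2(d[1],d[0])).round(1))
E
```

```text
green [0.4698 0.229 ] [0.4241 0.2202] L 0.093 yaw 10.9
red [0.4399 0.0968] [0.4025 0.0941] L 0.075 yaw 4.1
ochre [0.3842 0.3637] [0.3519 0.3564] L 0.066 yaw 12.7
```

Scaled: 0.181 m / 0.75 = 0.2413, -0.006 m / 0.75 = -0.008.

>>> handwheel(motion=[0, -0.008, 0.0667, 0, 0, 0, 1, 0, -0.008, 0.1333, 0, 0, 0, 1, 0, -0.008, 0.1867, 0, 0, 0, 1, 0, -0.008, 0.2267, 0, 0, 0, 1, 0, -0.008, 0.2413, 0, 0, 0, 0.8, 0, -0.008, 0.2413, 0, 0, 0, 0, 0, -0.008, 0.2413, 0, 0, 0, 0, 0, -0.008, 0.2413, 0, 0, 0, 0, 0, -0.008, 0.2413, 0, 0, 0, 0, 0, -0.008, 0.2413, 0, 0, 0, 0, 0, -0.008, 0.2413, 0, 0, 0, 0, 0, -0.008, 0.2413, 0, 0, 0, 0, 0, -0.008, 0.2413, 0, 0, 0, 0, 0, -0.008, 0.2413, 0, 0, 0, 0, 0, -0.008, 0.2413, 0, 0, 0, 0, 0, -0.008, 0.2413, 0, 0, 0, 0])

```text
time_s: 9.65
position: [0.4716, 0.2285, 0.109]
tcp_rot: [[-0.981, -0.191, 0.001], [-0.191, 0.981, 0.0], [-0.001, 0.0, -1.0]]
force: [-0.1, 0.2, 5.5]
opening: 0.389
grasp_force: 29.9
```

```bash
python3 - <<'E'
from h import *
t=O-.0155*UX+.068*UY
s=bot.read_state()['position']
go((s[0],s[1],.34,191.2),(t[0],t[1],.34,129),(t[0],t[1],.125,129))
E
```

```text
[-0.     0.    -0.231] rz -0.2 dist 0.231
[ 0.037 -0.421 -0.231] rz 62.0 dist 0.482
[ 0.037 -0.421 -0.016] rz 62.0 dist 0.423
```

Scaled: -0.421 m / 0.75 = -0.5613, -0.41 m / 0.75 = -0.5467, 62 degrees / 180 = 0.3444.

>>> handwheel(motion=[0, 0, -0.04, 0, 0, 0, 0, 0, 0, -0.0933, 0, 0, 0, 0, 0, 0, -0.1467, 0, 0, 0, 0, 0, 0, -0.2, 0, 0, 0, 0, 0, 0, -0.2533, 0, 0, 0, 0, 0, 0, -0.2933, 0, 0, 0, 0, 0.0027, -0.04, -0.308, 0, 0, 0.0222, 0, 0.0067, -0.0933, -0.308, 0, 0, 0.0556, 0, 0.012, -0.1467, -0.308, 0, 0, 0.0889, 0, 0.0173, -0.2, -0.308, 0, 0, 0.1222, 0, 0.0227, -0.2533, -0.308, 0, 0, 0.1556, 0, 0.0267, -0.3067, -0.308, 0, 0, 0.1889, 0, 0.032, -0.36, -0.308, 0, 0, 0.2222, 0, 0.0373, -0.4133, -0.308, 0, 0, 0.2556, 0, 0.0427, -0.4667, -0.308, 0, 0, 0.2889, 0, 0.0467, -0.52, -0.308, 0, 0, 0.3222, 0, 0.0493, -0.5467, -0.308, 0, 0, 0.3389, 0, 0.0493, -0.5613, -0.308, 0, 0, 0.3444, 0, 0.0493, -0.5613, -0.308, 0, 0, 0.3444, 0])

```text
time_s: 11.55
position: [0.5155, -0.1928, 0.3384]
tcp_rot: [[-0.629, 0.778, -0.002], [0.778, 0.629, 0.001], [0.002, -0.001, -1.0]]
force: [-0.5, 0.9, -2.8]
opening: 0.388
grasp_force: 29.9
```

```bash
python3 - <<'E'
from h import *
t=O-.0155*UX+.068*UY
go((t[0],t[1],.125,129))
snap('wrist','w4')
E
```

```text
[-0.     0.001  0.213] rz -0.0 dist 0.213
```

View pics/w4.png

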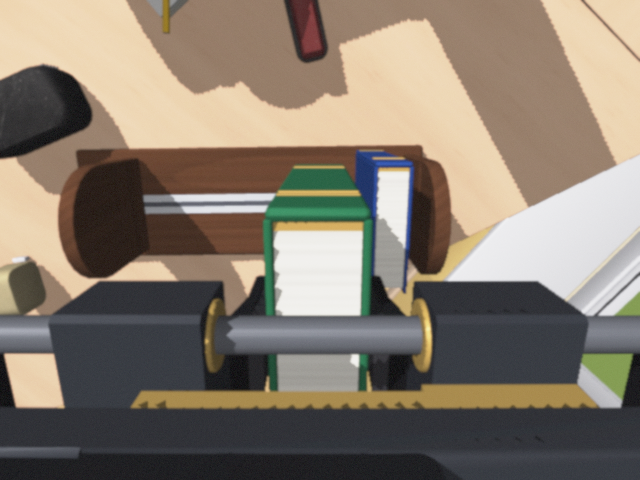

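```bash
python3 - <<'E'
from h import *
for c,z in (([(375,165),(412,167),(405,291)],.184),([(80,151),(420,146),(357,152),(200,255)],.016),([(90,166),(150,252)],.016)):
    for p in onz('w4',c,z): print(z,[round(float((p-O)[:2]@u[:2]),4) for u in(UX,UY)])
E
```

```text
0.184 [-0.058, 0.1108]
0.184 [-0.0564, 0.139]
0.184 [0.0451, 0.1391]
0.016 [-0.0599, -0.2082]
0.016 [-0.0644, 0.1848]
0.016 [-0.0577, 0.1124]
0.016 [0.0665, -0.0784]
0.016 [-0.0426, -0.199]
0.016 [0.0625, -0.1398]
```

Scaled: 0.215 m / 0.75 = 0.2867, 0.003 m / 0.75 = 0.004, -0.5 degrees / 180 = -0.0028.

>>> handwheel(motion=[0.004, 0.0027, 0.0533, 0, 0, -0.0028, 0, 0.004, 0.0027, 0.1067, 0, 0, -0.0028, 0, 0.004, 0.0027, 0.16, 0, 0, -0.0028, 0, 0.004, 0.0027, 0.2133, 0, 0, -0.0028, 0, 0.004, 0.0027, 0.2467, 0, 0, -0.0028, 0, 0.004, 0.0027, 0.2667, 0, 0, -0.0028, 0, 0.004, 0.0027, 0.2773, 0, 0, -0.0028, 0, 0.004, 0.0027, 0.2827, 0, 0, -0.0028, 0, 0.004, 0.0027, 0.2853, 0, 0, -0.0028, 0, 0.004, 0.0027, 0.2867, 0, 0, -0.0028, 0, 0.004, 0.0027, 0.2867, 0, 0, -0.0028, 0])

```text
time_s: 12.7
position: [0.5158, -0.1885, 0.1253]
tcp_rot: [[-0.637, 0.771, 0.001], [0.771, 0.637, -0.001], [-0.001, 0.001, -1.0]]
force: [0.5, -0.4, -3.0]
opening: 0.381
grasp_force: 30.0
```

>>> handwheel(motion=[0, 0, 0, 0, 0, 0, 0.44, 0, 0, 0, 0, 0, 0, 0.48, 0, 0, 0, 0, 0, 0, 0.48, 0, 0, -0.0267, 0, 0, 0, 0.48, 0, 0, -0.08, 0, 0, 0, 0.48, 0, 0, -0.1333, 0, 0, 0, 0.6, 0, 0, -0.1867, 0, 0, 0, 1])

```text
time_s: 13.4
position: [0.5152, -0.1883, 0.2662]
tcp_rot: [[-0.636, 0.771, 0.0], [0.771, 0.636, -0.0], [-0.0, 0.0, -1.0]]
force: [1.3, -0.7, -0.4]
opening: 0.586
grasp_force: 0.0
```

```bash
python3 - <<'E'
from h import *
go((.4399,.098,.26,184.5),(.4399,.098,.088,184.5))
E
```

```text
[0.269 0.124 0.006] rz -55.0 dist 0.296
[0.269 0.124 0.178] rz -55.0 dist 0.346
```

Scaled: 0.269 m / 0.75 = 0.3587, 0.124 m / 0.75 = 0.1653, -55 degrees / 180 = -0.3056.

>>> handwheel(motion=[0.3587, 0.1653, 0.008, 0, 0, -0.3056, 1, 0.3587, 0.1653, 0.008, 0, 0, -0.3056, 1, 0.3587, 0.1653, 0.008, 0, 0, -0.3056, 1, 0.3587, 0.1653, 0.008, 0, 0, -0.3056, 1, 0.3587, 0.1653, 0.008, 0, 0, -0.3056, 1, 0.3587, 0.1653, 0.008, 0, 0, -0.3056, 1, 0.3587, 0.1653, 0.008, 0, 0, -0.3056, 1, 0.3587, 0.1653, 0.008, 0, 0, -0.3056, 1, 0.3587, 0.1653, 0.008, 0, 0, -0.3056, 1])

```text
time_s: 14.3
position: [0.4401, 0.0979, 0.2589]
tcp_rot: [[-0.997, -0.078, 0.001], [-0.078, 0.997, -0.0], [-0.001, -0.0, -1.0]]
force: [-0.0, -0.4, -1.0]
opening: 0.999
grasp_force: 0.0
```

```bash
python3 - <<'E'
from h import *
snap('wrist','w5')
go((.4415,.098,.098,184.5))
E
```

```text
[-0.001  0.001  0.161] rz -0.1 dist 0.161
```

View pics/w5.png

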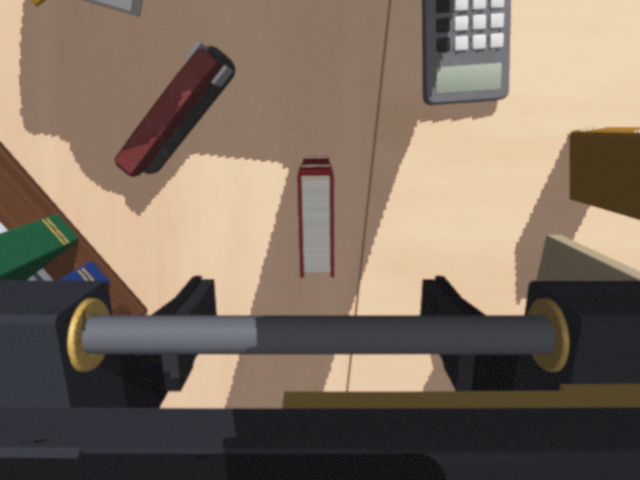

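Scaled: 0.16 m / 0.75 = 0.2133, 0.15 m / 0.75 = 0.2.

```bash
python3 - <<'E'
from h import *
print(onz('w5',[(299,168),(333,168),(333,277),(301,277)],.128).round(4))
E
```

```text
[[0.399  0.0813 0.128 ]
 [0.3972 0.1053 0.128 ]
 [0.4787 0.1125 0.128 ]
 [0.4806 0.0883 0.128 ]]
```

>>> handwheel(motion=[-0.0027, -0.004, 0.0667, 0, 0, 0, 1, -0.0027, -0.004, 0.1333, 0, 0, 0, 1, -0.0027, -0.004, 0.1733, 0, 0, 0, 1, -0.0027, -0.004, 0.2, 0, 0, 0, 0.8, -0.0027, -0.004, 0.2133, 0, 0, 0, 0.5, -0.0027, -0.004, 0.2133, 0, 0, 0, 0.5])

```text
time_s: 14.95
position: [0.4418, 0.0943, 0.0975]
tcp_rot: [[-0.997, -0.077, -0.002], [-0.077, 0.997, 0.0], [0.002, 0.0, -1.0]]
force: [0.7, -0.6, 0.2]
opening: 0.809
grasp_force: 0.0
```

The manual's scale: shifts go in shares of 0.75 m and turns go in shares of 180 degrees. Converting my numbers, 0.003 m / 0.75 = 0.004, 0.002 m / 0.75 = 0.0027, -0.5 degrees / 180 = -0.0028.

>>> handwheel(motion=[0.004, 0.0027, 0, 0, 0, -0.0028, 0.5, 0.004, 0.0027, 0, 0, 0, -0.0028, 0, 0.004, 0.0027, 0, 0, 0, -0.0028, 0, 0.004, 0.0027, 0, 0, 0, -0.0028, 0, 0.004, 0.0027, 0, 0, 0, -0.0028, 0, 0.004, 0.0027, 0, 0, 0, -0.0028, 0, 0.004, 0.0027, 0, 0, 0, -0.0028, 0, 0.004, 0.0027, 0, 0, 0, -0.0028, 0, 0.004, 0.0027, 0, 0, 0, -0.0028, 0, 0.004, 0.0027, 0, 0, 0, -0.0028, 0, 0.004, 0.0027, 0, 0, 0, -0.0028, 0])

```text
time_s: 16.05
position: [0.4391, 0.097, 0.0989]
tcp_rot: [[-0.996, -0.088, 0.001], [-0.088, 0.996, 0.0], [-0.001, -0.0, -1.0]]
force: [-0.0, 0.3, 6.1]
opening: 0.294
grasp_force: 29.9
```

```bash
python3 - <<'E'
from h import *
t=O-.021*UX+.013*UY
s=bot.read_state()['position']
go((s[0],s[1],.32,185),(t[0],t[1],.32,129.5),(t[0],t[1],.114,129.5))
E
```

```text
[-0.    -0.    -0.221] rz 0.0 dist 0.221
[-0.003 -0.321 -0.221] rz 55.5 dist 0.39
[-0.003 -0.321 -0.015] rz 55.5 dist 0.321
```

Scaled: -0.321 m / 0.75 = -0.428, -0.32 m / 0.75 = -0.4267, 55.5 degrees / 180 = 0.3083.

>>> handwheel(motion=[0, 0, -0.04, 0, 0, 0, 0, 0, 0, -0.0933, 0, 0, 0, 0, 0, 0, -0.1467, 0, 0, 0, 0, 0, 0, -0.2, 0, 0, 0, 0, 0, 0, -0.2533, 0, 0, 0, 0, 0, 0, -0.2947, 0, 0, 0, 0, 0, -0.04, -0.2947, 0, 0, 0.0278, 0, -0.0013, -0.0933, -0.2947, 0, 0, 0.0667, 0, -0.0013, -0.1467, -0.2947, 0, 0, 0.1056, 0, -0.0013, -0.2, -0.2947, 0, 0, 0.1444, 0, -0.0027, -0.2533, -0.2947, 0, 0, 0.1833, 0, -0.0027, -0.3067, -0.2947, 0, 0, 0.2222, 0, -0.004, -0.36, -0.2947, 0, 0, 0.2611, 0, -0.004, -0.4, -0.2947, 0, 0, 0.2944, 0, -0.004, -0.4267, -0.2947, 0, 0, 0.3083, 0, -0.004, -0.428, -0.2947, 0, 0, 0.3083, 0, -0.004, -0.428, -0.2947, 0, 0, 0.3083, 0])

```text
time_s: 17.75
position: [0.4695, -0.2216, 0.3188]
tcp_rot: [[-0.637, 0.771, -0.002], [0.771, 0.637, 0.002], [0.003, 0.0, -1.0]]
force: [-0.5, 0.3, -1.6]
opening: 0.294
grasp_force: 30.0
```

```bash
python3 - <<'E'
from h import *
t=O-.021*UX+.013*UY
go((t[0],t[1],.115,129.5))
snap('wrist','w6')
E
```

```text
[-0.002 -0.     0.204] rz 0.1 dist 0.204
```

View pics/w6.png

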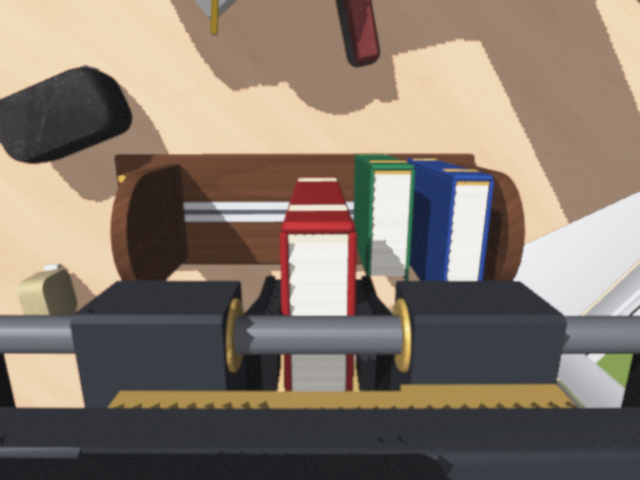

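```bash
python3 - <<'E'
from h import *
for n,c,z in (('edge',[(117,156),(473,155)],.016),('green',[(372,169),(413,168)],.164),('blue',[(450,182),(491,182)],.184),('redheld',[(284,233),(355,233)],.348),('bookend foot',[(186,215),(187,262)],.016)):
    for p in onz('w6',c,z): print(n,[round(float((p-O)[:2]@u[:2]),4) for u in(UX,UY)])
E
```

```text
edge [-0.0598, -0.2103]
edge [-0.0643, 0.1857]
green [-0.0622, 0.0545]
green [-0.0632, 0.0858]
blue [-0.0553, 0.1087]
blue [-0.0556, 0.1384]
redheld [-0.0585, 0.0016]
redheld [-0.0587, 0.0255]
bookend foot [0.0066, -0.1382]
bookend foot [0.0637, -0.1413]
```

Scaled: 0.206 m / 0.75 = 0.2747, 0.205 m / 0.75 = 0.2733.

>>> handwheel(motion=[0.0027, 0, 0.0533, 0, 0, 0, 0, 0.0027, 0, 0.1067, 0, 0, 0, 0, 0.0027, 0, 0.16, 0, 0, 0, 0, 0.0027, 0, 0.2133, 0, 0, 0, 0, 0.0027, 0, 0.24, 0, 0, 0, 0, 0.0027, 0, 0.2573, 0, 0, 0, 0, 0.0027, 0, 0.2667, 0, 0, 0, 0, 0.0027, 0, 0.2707, 0, 0, 0, 0, 0.0027, 0, 0.2733, 0, 0, 0, 0, 0.0027, 0, 0.2747, 0, 0, 0, 0, 0.0027, 0, 0.2747, 0, 0, 0, 0])

```text
time_s: 18.9
position: [0.4693, -0.2209, 0.1149]
tcp_rot: [[-0.637, 0.771, 0.002], [0.771, 0.637, -0.001], [-0.001, 0.001, -1.0]]
force: [-0.1, 1.4, 3.7]
opening: 0.295
grasp_force: 29.9
```

>>> handwheel(motion=[0, 0, 0, 0, 0, 0, 0.34, 0, 0, 0, 0, 0, 0, 0.38, 0, 0, 0, 0, 0, 0, 0.38, 0, 0, -0.0267, 0, 0, 0, 0.38, 0, 0, -0.08, 0, 0, 0, 0.38, 0, 0, -0.1333, 0, 0, 0, 0.6, 0, 0, -0.1867, 0, 0, 0, 1])

```text
time_s: 19.6
position: [0.4685, -0.221, 0.2548]
tcp_rot: [[-0.636, 0.771, -0.0], [0.771, 0.636, 0.0], [0.0, -0.0, -1.0]]
force: [1.1, -0.7, 0.3]
opening: 0.486
grasp_force: 0.0
```

```bash
python3 - <<'E'
from h import *
go((.3842,.3637,.25,192.5),(.3842,.3637,.081,192.5))
E
```

```text
[0.505 0.307 0.005] rz -63.0 dist 0.591
[0.505 0.307 0.174] rz -63.0 dist 0.616
```

Scaled: 0.505 m / 0.75 = 0.6733, 0.307 m / 0.75 = 0.4093, -63 degrees / 180 = -0.35.

>>> handwheel(motion=[0.6733, 0.4093, 0.0067, 0, 0, -0.35, 1, 0.6733, 0.4093, 0.0067, 0, 0, -0.35, 1, 0.6733, 0.4093, 0.0067, 0, 0, -0.35, 1, 0.6733, 0.4093, 0.0067, 0, 0, -0.35, 1, 0.6733, 0.4093, 0.0067, 0, 0, -0.35, 1, 0.6733, 0.4093, 0.0067, 0, 0, -0.35, 1, 0.6733, 0.4093, 0.0067, 0, 0, -0.35, 1, 0.6733, 0.4093, 0.0067, 0, 0, -0.35, 1, 0.6733, 0.4093, 0.0067, 0, 0, -0.35, 1, 0.6733, 0.4093, 0.0067, 0, 0, -0.35, 1, 0.6733, 0.4093, 0.0067, 0, 0, -0.35, 1, 0.6733, 0.4093, 0.0067, 0, 0, -0.35, 1, 0.6733, 0.4093, 0.0067, 0, 0, -0.35, 1, 0.6733, 0.4093, 0.0067, 0, 0, -0.35, 1])

```text
time_s: 21.0
position: [0.3835, 0.3643, 0.2481]
tcp_rot: [[-0.976, -0.219, -0.0], [-0.219, 0.976, -0.001], [0.001, -0.001, -1.0]]
force: [-0.1, 0.2, 0.3]
opening: 1.001
grasp_force: 0.0
```

```bash
python3 - <<'E'
from h import *
snap('wrist','w7')
s=bot.read_state();print(s['position'])
a=cv2.cvtColor(np.load('pics/w7.npz')['img'],cv2.COLOR_RGB2HSV)
m=cv2.inRange(a,(0,0,170),(179,60,255))[120:300,230:420]
n,l,st,c=cv2.connectedComponentsWithStats(m)
for i in range(1,n):
    if st[i,4]>400:
        k=cv2.findContours((l==i).astype('uint8'),0,2)[0][0]+np.array([230,120])
        r=cv2.boxPoints(cv2.minAreaRect(k)); print(st[i],r.round(0).tolist()); P=onz('w7',r,.106)[:,:2]; print(P.round(4).tolist(),P.mean(0).round(4))
E
```

```text
[0.3836954  0.36330499 0.24817756]
[  70   65   29   78 2043] [[300.0, 185.0], [327.0, 185.0], [328.0, 262.0], [301.0, 262.0]]
[[0.3585, 0.3447], [0.3537, 0.3644], [0.4121, 0.3789], [0.4172, 0.3582]] [0.3854 0.3615]
```

Scaled: 0.167 m / 0.75 = 0.2227, -0.002 m / 0.75 = -0.0027, -0.5 degrees / 180 = -0.0028.

>>> handwheel(motion=[-0.0027, -0.0027, 0.0667, 0, 0, 0, 1, -0.0027, -0.0027, 0.1333, 0, 0, 0, 1, -0.0027, -0.0027, 0.1867, 0, 0, 0, 0.8, -0.0027, -0.0027, 0.2133, 0, 0, 0, 0.6, -0.0027, -0.0027, 0.2227, 0, 0, -0.0028, 0.4, -0.0027, -0.0027, 0.2227, 0, 0, -0.0028, 0, -0.0027, -0.0027, 0.2227, 0, 0, -0.0028, 0, -0.0027, -0.0027, 0.2227, 0, 0, -0.0028, 0, -0.0027, -0.0027, 0.2227, 0, 0, -0.0028, 0, -0.0027, -0.0027, 0.2227, 0, 0, -0.0028, 0, -0.0027, -0.0027, 0.2227, 0, 0, -0.0028, 0, -0.0027, -0.0027, 0.2227, 0, 0, -0.0028, 0, -0.0027, -0.0027, 0.2227, 0, 0, -0.0028, 0, -0.0027, -0.0027, 0.2227, 0, 0, -0.0028, 0])

```text
time_s: 22.45
position: [0.3867, 0.3627, 0.0823]
tcp_rot: [[-0.974, -0.226, 0.001], [-0.226, 0.974, 0.001], [-0.001, 0.0, -1.0]]
force: [-0.7, -0.6, 5.7]
opening: 0.319
grasp_force: 30.0
```

```bash
python3 - <<'E'
from h import *
t=O-.026*UX-.045*UY
s=bot.read_state()['position']
go((s[0],s[1],.30,193),(t[0],t[1],.30,129.5),(t[0],t[1],.097,129.5))
E
```

```text
[-0.     0.    -0.218] rz 0.0 dist 0.218
[ 0.105 -0.61  -0.218] rz 63.5 dist 0.656
[ 0.105 -0.61  -0.015] rz 63.5 dist 0.619
```

Scaled: -0.61 m / 0.75 = -0.8133, -0.595 m / 0.75 = -0.7933, 63.5 degrees / 180 = 0.3528.

>>> handwheel(motion=[0, 0, -0.04, 0, 0, 0, 0, 0, 0, -0.0933, 0, 0, 0, 0, 0, 0, -0.1467, 0, 0, 0, 0, 0, 0, -0.2, 0, 0, 0, 0, 0, 0, -0.2533, 0, 0, 0, 0, 0.0067, -0.04, -0.2907, 0, 0, 0.0167, 0, 0.016, -0.0933, -0.2907, 0, 0, 0.0389, 0, 0.0267, -0.1533, -0.2907, 0, 0, 0.0667, 0, 0.036, -0.2133, -0.2907, 0, 0, 0.0944, 0, 0.0467, -0.2733, -0.2907, 0, 0, 0.1222, 0, 0.0573, -0.3333, -0.2907, 0, 0, 0.15, 0, 0.0667, -0.3933, -0.2907, 0, 0, 0.1778, 0, 0.0773, -0.4533, -0.2907, 0, 0, 0.2056, 0, 0.088, -0.5133, -0.2907, 0, 0, 0.2333, 0, 0.0987, -0.5733, -0.2907, 0, 0, 0.2611, 0, 0.1093, -0.6333, -0.2907, 0, 0, 0.2889, 0, 0.12, -0.6933, -0.2907, 0, 0, 0.3167, 0, 0.1293, -0.7467, -0.2907, 0, 0, 0.3389, 0, 0.1373, -0.7933, -0.2907, 0, 0, 0.3528, 0, 0.14, -0.8133, -0.2907, 0, 0, 0.3528, 0])

```text
time_s: 24.45
position: [0.4217, -0.2587, 0.2991]
tcp_rot: [[-0.634, 0.773, -0.0], [0.773, 0.634, -0.001], [-0.001, -0.001, -1.0]]
force: [0.1, 0.8, -0.6]
opening: 0.321
grasp_force: 30.0
```

>>> handwheel(motion=[0, 0, 0, 0, 0, 0, 0, 0, 0, 0, 0, 0, 0, 0])

```text
time_s: 24.65
position: [0.4211, -0.254, 0.299]
tcp_rot: [[-0.637, 0.771, -0.001], [0.771, 0.637, 0.003], [0.003, 0.0, -1.0]]
force: [0.1, 0.1, -1.5]
opening: 0.322
grasp_force: 30.0
```

```bash
python3 - <<'E'
from h import *
t=O-.026*UX-.045*UY
go((t[0],t[1],.0985,129.5))
snap('wrist','w8')
E
```

```text
[-0.002 -0.     0.2  ] rz 0.1 dist 0.2
```

View pics/w8.png

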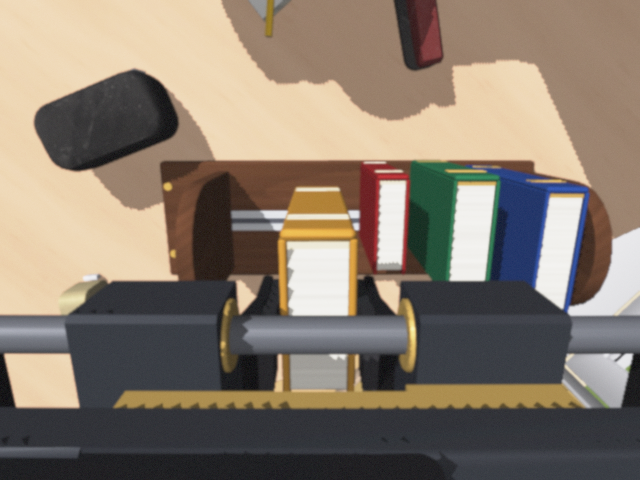

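```bash
python3 - <<'E'
from h import *
for n,c,z in (('edge',[(163,163),(533,163)],.016),('red',[(376,178),(409,177)],.144),('blue',[(547,193),(586,189)],.184),('och',[(280,237),(358,237)],.3227)):
    for p in onz('w8',c,z): print(n,[round(float((p-O)[:2]@u[:2]),4) for u in(UX,UY)])
E
```

```text
edge [-0.0597, -0.2102]
edge [-0.063, 0.1859]
red [-0.0606, -0.0001]
red [-0.0616, 0.0253]
blue [-0.0563, 0.1114]
blue [-0.0593, 0.1377]
och [-0.061, -0.0582]
och [-0.0612, -0.0309]
```

Scaled: 0.202 m / 0.75 = 0.2693, 0.201 m / 0.75 = 0.268.

>>> handwheel(motion=[0, 0, 0.0533, 0, 0, 0, 0, 0, 0, 0.1067, 0, 0, 0, 0, 0, 0, 0.16, 0, 0, 0, 0, 0, 0, 0.2133, 0, 0, 0, 0, 0, 0, 0.24, 0, 0, 0, 0, 0, 0, 0.2533, 0, 0, 0, 0, 0, 0, 0.2613, 0, 0, 0, 0, 0, 0, 0.2653, 0, 0, 0, 0, 0, 0, 0.268, 0, 0, 0, 0, 0, 0, 0.2693, 0, 0, 0, 0, 0, 0, 0.2693, 0, 0, 0, 0])

```text
time_s: 25.8
position: [0.4223, -0.2561, 0.0983]
tcp_rot: [[-0.636, 0.771, 0.002], [0.771, 0.636, -0.001], [-0.002, 0.0, -1.0]]
force: [0.3, -0.3, -0.1]
opening: 0.318
grasp_force: 30.0
```

>>> handwheel(motion=[0, 0, 0, 0, 0, 0, 0.36, 0, 0, 0, 0, 0, 0, 0.4, 0, 0, 0, 0, 0, 0, 0.4, 0, 0, -0.0267, 0, 0, 0, 0.4, 0, 0, -0.08, 0, 0, 0, 0.4, 0, 0, -0.1333, 0, 0, 0, 0.5, 0, 0, -0.1867, 0, 0, 0, 0.5])

```text
time_s: 26.5
position: [0.4214, -0.2553, 0.2389]
tcp_rot: [[-0.636, 0.771, -0.001], [0.771, 0.636, 0.001], [0.001, -0.0, -1.0]]
force: [0.6, -0.7, -0.4]
opening: 0.481
grasp_force: 0.0
```

```bash
python3 - <<'E'
from h import *
t=O-.1455*UY
go((t[0],t[1],.235,129.5),(t[0],t[1],.14,129.5))
E
```

```text
[-0.025 -0.1    0.004] rz 0.0 dist 0.104
[-0.026 -0.1    0.099] rz 0.0 dist 0.143
```

Scaled: -0.1 m / 0.75 = -0.1333, 0.097 m / 0.75 = 0.1293.

>>> handwheel(motion=[-0.0333, -0.1333, 0, 0, 0, 0, 0.6, -0.0333, -0.1333, 0, 0, 0, 0, 0.6, -0.0333, -0.1333, 0, 0, 0, 0, 0.6, -0.0333, -0.1333, 0.0533, 0, 0, 0, 0.6, -0.0333, -0.1333, 0.0933, 0, 0, 0, 0.6, -0.0333, -0.1333, 0.12, 0, 0, 0, 0.6, -0.0333, -0.1333, 0.1293, 0, 0, 0, 0.4, -0.0333, -0.1333, 0.1293, 0, 0, 0, 0, -0.0333, -0.1333, 0.1293, 0, 0, 0, 0, -0.0333, -0.1333, 0.1293, 0, 0, 0, 0, -0.0333, -0.1333, 0.1293, 0, 0, 0, 0, -0.0333, -0.1333, 0.1293, 0, 0, 0, 0, -0.0333, -0.1333, 0.1293, 0, 0, 0, 0, -0.0333, -0.1333, 0.1293, 0, 0, 0, 0, -0.0333, -0.1333, 0.1293, 0, 0, 0, 0, -0.0333, -0.1333, 0.1293, 0, 0, 0, 0])

```text
time_s: 28.1
position: [0.3608, -0.339, 0.1414]
tcp_rot: [[-0.637, 0.771, 0.001], [0.771, 0.637, -0.001], [-0.002, -0.0, -1.0]]
force: [-0.7, 0.5, 5.6]
opening: 0.158
grasp_force: 30.0
```

>>> handwheel(motion=[0, 0, 0, 0, 0, 0, 0, 0, 0, 0, 0, 0, 0, 0, 0, 0, 0, 0, 0, 0, 0])

```text
time_s: 28.4
position: [0.3608, -0.339, 0.1414]
tcp_rot: [[-0.637, 0.771, 0.001], [0.771, 0.637, -0.001], [-0.002, -0.0, -1.0]]
force: [-1.0, -0.5, 5.7]
opening: 0.161
grasp_force: 30.0
```

```bash
python3 - <<'E'
from h import *
p=np.array(bot.read_state()['position']);print([(p-O)@u for u in(UX,UY)])
E
```

```text
[np.float64(0.0006114880919296933), np.float64(-0.14509656328625622)]
```

Scaled: 0.14 m / 0.75 = 0.1867, 0.134 m / 0.75 = 0.1787.

>>> handwheel(motion=[0, 0.0067, 0, 0, 0, 0, 0, 0, 0.016, 0, 0, 0, 0, 0, 0, 0.0267, 0, 0, 0, 0, 0, 0, 0.04, 0, 0, 0, 0, 0, 0, 0.0533, 0, 0, 0, 0, 0, 0, 0.0667, 0, 0, 0, 0, 0, 0, 0.08, 0, 0, 0, 0, 0, 0, 0.0907, 0, 0, 0, 0, 0, 0, 0.0987, 0, 0, 0, 0, 0, 0, 0.1067, 0, 0, 0, 0, 0, 0, 0.1147, 0, 0, 0, 0, 0, 0, 0.1227, 0, 0, 0, 0, 0, 0, 0.1307, 0, 0, 0, 0, 0, 0, 0.1387, 0, 0, 0, 0, 0, 0, 0.1467, 0, 0, 0, 0, 0, 0, 0.1547, 0, 0, 0, 0, 0, 0, 0.1627, 0, 0, 0, 0, 0, 0, 0.1707, 0, 0, 0, 0, 0, 0, 0.1787, 0, 0, 0, 0, 0, 0, 0.1867, 0, 0, 0, 0, 0])

```text
time_s: 30.4
position: [0.468, -0.2501, 0.1414]
tcp_rot: [[-0.637, 0.771, -0.001], [0.771, 0.637, -0.002], [-0.001, -0.002, -1.0]]
force: [-4.9, -2.7, 6.7]
opening: 0.159
grasp_force: 30.0
```

```bash
python3 - <<'E'
from h import *
snap('wrist','w9'); snap('top','t9'); snap('scene','s9')
p=np.array(bot.read_state()['position']);print([(p-O)@u for u in(UX,UY)])
a=cv2.imread('pics/w9.png'); b=cv2.imread('pics/t9.png')[165:315,340:520]
cv2.imwrite('pics/j9.png',np.vstack([cv2.resize(a[100:400,:],(640,300)),cv2.copyMakeBorder(np.hstack([cv2.resize(b,(360,300)),cv2.resize(cv2.imread('pics/s9.png')[130:260,270:410],(280,300))]),0,0,0,0,0)]))
E
```

```text
[np.float64(-0.0007724641540037542), np.float64(-0.004909914127567724)]
```

Scaled: 0.04 m / 0.75 = 0.0533, 0.038 m / 0.75 = 0.0507.

>>> handwheel(motion=[0, 0.0067, 0, 0, 0, 0, 0, 0, 0.0133, 0, 0, 0, 0, 0, 0, 0.02, 0, 0, 0, 0, 0, 0, 0.0267, 0, 0, 0, 0, 0, 0, 0.032, 0, 0, 0, 0, 0, 0, 0.0373, 0, 0, 0, 0, 0, 0, 0.0427, 0, 0, 0, 0, 0, 0, 0.0467, 0, 0, 0, 0, 0, 0, 0.0507, 0, 0, 0, 0, 0, 0, 0.0533, 0, 0, 0, 0, 0, 0, 0.0533, 0, 0, 0, 0, 0])

```text
time_s: 31.65
position: [0.4982, -0.225, 0.1414]
tcp_rot: [[-0.637, 0.771, -0.002], [0.771, 0.637, -0.002], [-0.0, -0.003, -1.0]]
force: [-5.2, -3.0, 6.5]
opening: 0.159
grasp_force: 30.0
```

```bash
python3 - <<'E'
from h import *
p=np.array(bot.read_state()['position']);print([(p-O)@u for u in(UX,UY)])
E
```

```text
[np.float64(-0.0011413520925786166), np.float64(0.03341411755221227)]
```

Scaled: 0.006 m / 0.75 = 0.008, 0.004 m / 0.75 = 0.0053.

>>> handwheel(motion=[0, 0.0027, 0, 0, 0, 0, 0, 0, 0.0053, 0, 0, 0, 0, 0, 0, 0.008, 0, 0, 0, 0, 0, 0, 0.008, 0, 0, 0, 0, 0])

```text
time_s: 32.05
position: [0.5027, -0.2213, 0.1414]
tcp_rot: [[-0.637, 0.771, -0.002], [0.771, 0.637, -0.002], [-0.0, -0.003, -1.0]]
force: [-5.4, -4.1, 6.8]
opening: 0.158
grasp_force: 30.0
```

>>> handwheel(motion=[0, 0.0013, 0, 0, 0, 0, 0, 0, 0.0027, 0, 0, 0, 0, 0, 0, 0.0027, 0, 0, 0, 0, 0])

```text
time_s: 32.35
position: [0.5032, -0.2209, 0.1414]
tcp_rot: [[-0.638, 0.77, -0.005], [0.77, 0.638, -0.004], [0.0, -0.006, -1.0]]
force: [-7.4, -6.0, 7.8]
opening: 0.157
grasp_force: 30.0
```

Scaled: 0.003 m / 0.75 = 0.004, 0.002 m / 0.75 = 0.0027.

>>> handwheel(motion=[0, 0.0027, 0, 0, 0, 0, 0, 0, 0.004, 0, 0, 0, 0, 0, 0, 0.004, 0, 0, 0, 0, 0])

```text
time_s: 32.65
position: [0.5032, -0.2208, 0.1414]
tcp_rot: [[-0.639, 0.769, -0.009], [0.769, 0.639, -0.006], [0.001, -0.011, -1.0]]
force: [-15.0, -13.6, 9.9]
opening: 0.16
grasp_force: 30.1
```

>>> handwheel(motion=[0, 0, 0, 0, 0, 0, 0.2, 0, 0, 0, 0, 0, 0, 0.26, 0, 0, 0, 0, 0, 0, 0.26, 0, 0, -0.0267, 0, 0, 0, 0.26, 0, 0, -0.08, 0, 0, 0, 0.26, 0.0533, -0.04, -0.1333, 0, 0, 0, 0.26, 0.0667, -0.08, -0.1867, 0, 0, 0, 0.26, 0.0667, -0.08, -0.2133, 0, 0, 0, 0.26])

```text
time_s: 33.45
position: [0.4269, -0.2157, 0.3018]
tcp_rot: [[-0.636, 0.772, -0.002], [0.772, 0.636, 0.001], [0.002, -0.001, -1.0]]
force: [0.7, -1.3, -1.0]
opening: 0.265
grasp_force: 0.0
```

```bash
python3 - <<'E'
from h import *
snap('wrist','wa'); snap('top','ta'); snap('scene','sa')
a=cv2.imread('pics/wa.png')[100:400]; b=cv2.imread('pics/ta.png')[165:315,340:520]; c=cv2.imread('pics/sa.png')[130:260,270:410]
cv2.imwrite('pics/ja.png',np.vstack([a,np.hstack([cv2.resize(b,(345,288)),cv2.resize(c,(295,288))])]))
E
```

```text
(no output)
```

View pics/ja.png

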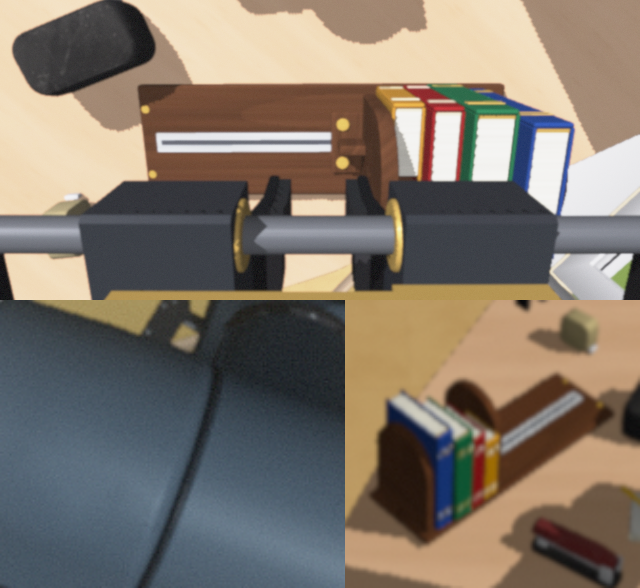

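```bash
python3 - <<'E'
from h import *
for n,c,z in (('edge',[(140,186),(503,185)],.016),('och',[(393,206),(424,204)],.122),('red',[(433,211),(463,208)],.144),('green',[(473,215),(518,212)],.164),('blue',[(527,227),(573,224)],.184)):
    for p in onz('wa',c,z): print(n,[round(float((p-O)[:2]@u[:2]),4) for u in(UX,UY)])
E
```

```text
edge [-0.0604, -0.2105]
edge [-0.0643, 0.1859]
och [-0.0601, 0.0472]
och [-0.062, 0.0733]
red [-0.0604, 0.0751]
red [-0.063, 0.0987]
green [-0.0616, 0.0995]
green [-0.0642, 0.1329]
blue [-0.0575, 0.1308]
blue [-0.0599, 0.163]
```

>>> handwheel(motion=[0, 0, 0, 0, 0, 0, 0.26, 0, 0, 0, 0, 0, 0, 0.26, 0, 0, 0, 0, 0, 0, 0.26], lines="1,1")

```text
time_s: 33.9
```

```bash
python3 -c "
from rig import bot
print(bot.hand_in())"
```

```text
the job is handed in; nothing more can be done
None
```

The job is handed in at 33.9 s, verdict not shown: the books stand blue, green, red, ochre from the fixed end, spines measured within about 6 mm of the front edge, the bookend is snug and released, and the arm kept clear of the mug, stapler and pen pot.

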